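# Open the pressure pot

## Task

Open the specimen pressure pot by its safety cap: turn the cap anticlockwise until you feel it meet its first stop, then press it down against its spring and turn it on past the stop until it is free. Lift the cap off and set it gently down, right way up, in the middle of the round cap rest. Never force the cap hard against the pot, and leave the other things on the bench alone.

Things in the scene. Friction and masses are not known exactly. Their poses are not given: they have to be found in the camera images.
- pot: Grey round pressure pot fixed to the bench, 110 mm across, 70 mm high, with an aluminium neck 80 mm across on top, up to 92 mm above the bench. A gauge sticks out 79 mm from the axis towards the pot's own -x, a brass stub 70 mm towards its +x. Origin on the axis at bench level, z up. Ribs outside the neck mark where the cap's pointer stands when locked (0 deg), and when free.
- neck_top (a point): Centre of the top of the pot's neck, 92 mm above the bench, axes the pot's. The flange meets the neck when the cap is pressed down 7 mm. The cap cannot be turned below -5 deg. Past the teeth, at a turn of +63 to +76 deg, the lugs stand under open gaps and the cap can be lifted straight out; an end wall stops it at about +77 deg.
- cap: Loose cap, about 0.15 kg, 51 mm high, locked in the neck. Origin at the centre of its underside (80 mm above the bench when locked), z up. Steel spigot 44 mm across with two lugs along its +x and -x; black flange 76 mm across from 19 to 27 mm up, with a steel pointer at +x; grip bar above. Its turn = yaw of cap less yaw of pot, anticlockwise positive from above; -2 to +8 deg at the start.
- grip_bar (a point): Centre of the cap's grip bar, on the cap's axis 39 mm above the cap's underside, half-way up the bar. The bar is 56 mm long along the cap's x, 14 mm thick along its y and 24 mm high; grip it across its thickness. Axes are the cap's.
- lug (a point): Tip of the lug on the cap's own +x side, 30 mm from the axis and 3 mm above the cap's underside. The lugs are 8 mm wide and 6 mm high.
- rest: Round aluminium cap rest fixed to the bench, 108 mm across, with a black rubber floor 100 mm across inside a low lip 10 mm high. Origin at its centre at bench level.
- rest_top (a point): Centre of the rest's rubber floor, 5 mm above the bench: where the cap's underside is to stand.
- specimen_6: Bystander: black round mounted specimen, 40 mm across, 21 mm high. Leave alone.
- specimen_7: Bystander: tan round mounted specimen, 30 mm across, 18 mm high. Leave alone.
- beaker_a: Bystander: clear beaker 55 mm across, 72 mm high. Leave alone.
- jar_1: Bystander: clear jar with a yellow lid, 74 mm across, 82 mm high. Leave alone.
- seal_plate (a joint): Spring plate in the neck under the cap, value in m, 0 with the cap locked, positive as the cap presses it down. It pushes up with 8 N at 0 and 1 N more for each mm down (13 to 14 N at 5.5 mm); it lifts the cap 3 mm when the cap comes free (-0.003).
- first_stop: Pair of steel teeth, 5 mm deep, hidden under the ledges inside the neck. This frame is always the pot's and does not tell where the teeth stand: they are set differently on each pot. The spring holds the cap's lugs up under the ledges; turned anticlockwise they meet the teeth at a turn of +25 to +35 deg, to be felt. Pressed down 5 mm or more (7 mm is the limit) they pass beneath.
There are look-alikes about, which are no part of the job. There is more than one size of the cap; the job needs the smallest.

How it is judged:
On the way, in this order (a step that is already met when the one before it is completed fails the run):
1. the cap, not pressed down, bears against the first stop (contact force between cap and first_stop above 1.5 N and z of cap in the frame of pot above 0.0765 m and y of lug in the frame of pot above 0.0105 m), for 0.1 s.
2. the cap is pressed down and passes beneath the first stop (z of cap in the frame of pot below 0.0755 m and y of lug in the frame of pot above 0.0215 m).
3. the cap is lifted clear of the neck (z of cap in the frame of pot above 0.097 m), for 0.1 s.
At the end, for the whole second after the job is handed in: The cap stands at rest and right way up (within 0.1 rad) on the floor of the cap rest (within 3 mm), its axis within 15 mm of the middle of the rest (horizontal distance between cap and rest_top below 0.015 m and z of cap in the frame of rest_top below 0.003 m and angle between cap's own z axis and vertical below 0.1 rad and contact force between cap and rest above 0.3 N and linear speed of cap below 0.02 m/s); the robot touches nothing.
It fails at once if the cap is forced against the pot with more than 60 N (contact force between cap and pot above 60 N).
It fails at once if the cap is wrenched against the first stop with more than 25 N (contact force between cap and first_stop above 25 N).
It fails at once if the cap is dropped or slammed onto the rest (moving faster than 0.45 m/s within 30 mm of its floor) (z of cap in the frame of rest_top below 0.03 m and horizontal distance between cap and rest_top below 0.06 m and linear speed of cap above 0.45 m/s).
It fails at once if the cap is pressed onto the rest with more than 60 N (contact force between cap and rest above 60 N).
It fails at once if a bystander is pushed more than 15 mm (distance of any of specimen_6, specimen_7, beaker_a, jar_1 from where it was at the start of the episode above 0.015 m).
It also fails if it takes over 67 s, if anything falls off the work surface, if the arm or the gripper's body presses on something with over 40 N, if the wrist force passes 120 N, or if a joint passes its speed limit or range.

## Robot

A 6-joint arm with a two-finger parallel gripper is mounted at the origin on a cart in front of the work surface, level with it; the furniture and walls round the work are solid. World frame = base frame: x ahead of the robot, y to its left, z up, the work surface at z = 0. Lengths are in m, angles in rad, forces in N, time in s.
With the tool pointing down it reaches from about 0.425 to 0.95 m from the base axis. Payload 3.5 kg.
Tool frame: the origin (TCP) lies midway between the tips of the shut fingers; the grasp point (between the pads) lies 19 mm behind it; z points along the fingers, y is the direction in which the jaws open and shut (so a half turn about z gives the same grasp; the last joint's range is limited). The gripper opens to 85 mm and grips with 20 to 120 N. Pads are 22 mm wide; open, the fingers measure 114 mm over their backs; the gripper's body (76 mm by 85 mm) begins 54 mm behind the grasp point. The pads swing forward as they close: fully open they stand 13 mm farther back than shut.
Start: joints at [-1.304, 0.286, 1.577, -0, 1.279, -0.15], TCP at [0.273, -0.617, 0.231] pointing down, gripper open.
Joint ranges: [-2.77, 2.77], [-0.9, 2.22], [0.21, 2.48], [-1.53, 4.67], [0.24, 2.81], [-2.84, 2.84]. Speed limits (rad/s): [2.79, 2.79, 3.14, 3.14, 3.14, 3.14].

## Interface

Orientations are given as a unit quaternion [w, x, y, z].
In Python, from cell import env, eyes, finish_job gives the robot as it stands.
- The arm moves only by the shell command python3 -m handwheel 'ROWS' [OPENING] [FORCE]. ROWS is JSON, a list of rows, each a list of 2 entries, a list of its own where there are three numbers: the shift along the tool's x, y, z normalised to -1 to 1, where 1 is 0.5 m, then the turn, a rotation vector about the tool's x, y, z normalised to -1 to 1, where 1 is 90 degrees. In form: [[[x, y, z], [rx, ry, rz]], ...]. A call has 1 to 20 rows; each row shifts and turns the commanded pose from where the row before left it, along the tool's axes as they then stand; what a row does not reach is not made up. A row lasts 1/8 s, in which the tool goes at most 62.5 mm and 10.7 degrees, less where a joint would pass 70% of its speed; a pose out of reach is approached as far as the arm can. A call with a number of a shift or a turn outside -1 to 1 is refused whole. A call with a gripper value outside its range is refused whole. OPENING is the opening, from -1 (shut) to 1 (fully open), set as the call begins (- or left out, the last holds). The fingers move at their own pace and stop on an object; FORCE is the grip in N (left out, the last holds). Time passes only in rows, so rows that do not move let the fingers close. It gives the time, the measured TCP pose, the force and the opening at its end, in the units of the state.
- env.sense(): the state, without advancing time (a new reading comes with each control period).
- eyes.camera(name): name is "scene" or "top" or "wrist"; returns a dict with "img" (480x640x3 uint8, red, green, blue), "K" (3x3 intrinsics, pixels), "cam_to_world" (4x4, takes a point from camera to world coordinates); the wrist camera has in their place "tool_from_camera" (4x4, takes a point from camera to tool coordinates, whose origin is the TCP and whose axes are the flange's). Camera axes: x right, y up, looking along -z (the intrinsics and any distortion apply to the point x, -y, -z); pixel columns grow to the right and rows downward; lengths in m; the calibration is good to about 2 mm. A picture is of the moment at which its call begins: read the wrist's pose just before it. There is no depth.
- finish_job(): hands the job in, once; it reports no verdict.
The state is a dict: "time_s": time; "joint_positions": joint angles; "qvel": joint speeds; "joint_torque": joint torques, N m; "ee_pos": TCP position; "ee_rot": TCP orientation; "contact_force": force on the tool from outside, world axes, zero at the start; "torque": the same for the moment, N m; "finger_gap": finger opening in m.
Only numpy, scipy, OpenCV 4.12 (cv2) and the standard library are available. Lean on these libraries where they do the work, as an engineer would, in place of code of your own. Each camera call takes 0.05 s, during which the arm holds its last target.

## Working session

There is one attempt and no reset: what is moved stays moved. The work goes in short steps, Python scripts to look and compute and a shell command to move; the robot and the scene stay as the last step left them, time stands still between calls to the robot, and variables do not carry over. Pictures are saved under pics/ and viewed, and the job is handed in when it is done.

```bash
ls -la; mkdir -p pics
python3 - <<'E'
from cell import env, eyes
import cv2,numpy as np
s=env.sense()
for k,v in s.items(): print(k,np.round(v,4))
for n in ("scene","top","wrist"):
    c=eyes.camera(n); cv2.imwrite(f"pics/{n}0.png",c["img"][:,:,::-1])
    print(n,np.round(c["K"],1).tolist(),np.round(c.get("cam_to_world",c.get("tool_from_camera")),4).tolist(),[k for k in c])
E
```

```text
total 12
drwxr-xr-x  3 agent agent 4096 Dec  7 14:29 .
drwxr-xr-x 23 root  root  4096 Dec  7 14:29 ..
drwxr-xr-x  2 agent agent 4096 Dec  7 14:29 pics
time_s 0.0
joint_positions [-1.304   0.2872  1.5782 -0.      1.2786 -0.15  ]
qvel [ 0.     -0.0006  0.0003 -0.0004  0.0002  0.0007]
joint_torque [-2.00000e-04 -4.05987e+01 -2.92623e+01 -2.00000e-04  5.90000e-03
 -0.00000e+00]
ee_pos [ 0.2731 -0.6166  0.2299]
ee_rot [-1.200e-03  9.784e-01  2.069e-01 -1.000e-04]
contact_force [ 0.7853 -0.3381  0.2234]
torque [-0.0184  0.0116 -0.0274]
finger_gap 0.0856
scene [[591.3, 0.0, 315.6], [0.0, 591.3, 241.6], [0.0, 0.0, 1.0]] [[-0.4819, 0.5823, -0.6547, -0.1685], [-0.8762, -0.3135, 0.366, 0.4701], [0.0079, 0.7501, 0.6613, 0.8027], [0.0, 0.0, 0.0, 1.0]] ['img', 'K', 'cam_to_world']
top [[596.1, 0.0, 311.5], [0.0, 596.1, 239.6], [0.0, 0.0, 1.0]] [[-0.0548, 0.9771, -0.2056, 0.3189], [-0.9985, -0.0547, 0.0062, 0.0787], [-0.0052, 0.2057, 0.9786, 1.1554], [0.0, 0.0, 0.0, 1.0]] ['img', 'K', 'cam_to_world']
wrist [[334.3, 0.0, 325.0], [0.0, 334.3, 244.2], [0.0, 0.0, 1.0]] [[0.0009, 0.9649, 0.2626, 0.0661], [1.0, -0.001, 0.0004, -0.0003], [0.0006, 0.2626, -0.9649, -0.1418], [0.0, 0.0, 0.0, 1.0]] ['img', 'K', 'tool_from_camera']
```

View pics/scene0.png

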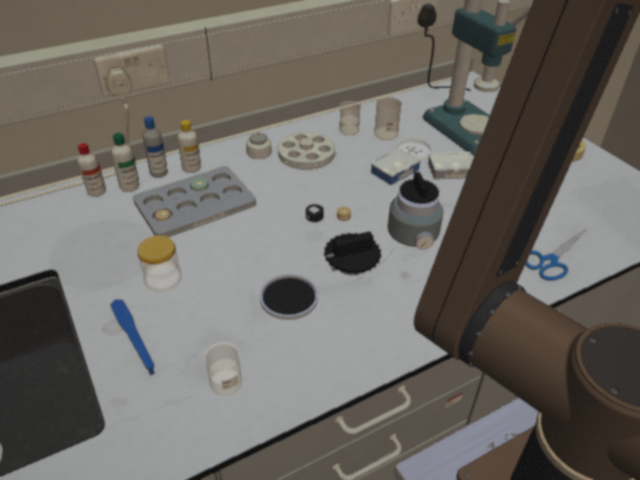

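View pics/top0.png

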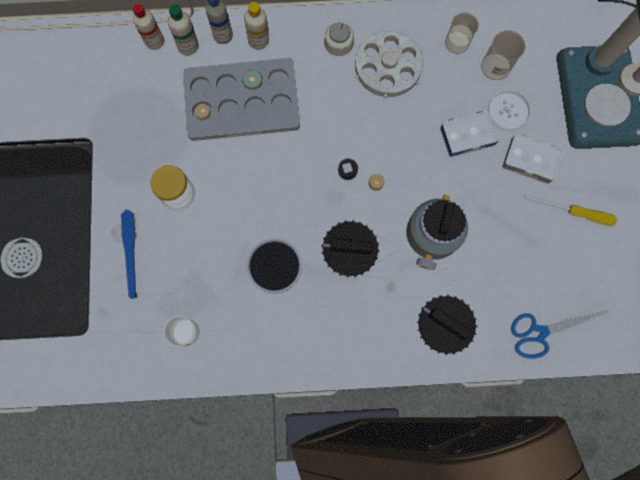

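View pics/wrist0.png

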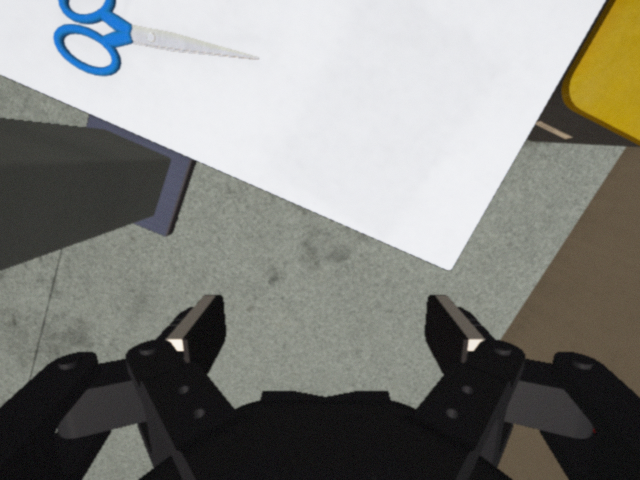

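The top view shows the pot at about (440,226) with a small black cap and a grip bar on it. Two larger black caps lie loose at (350,248) and (447,324). The rest, a black disc with a light lip, is at (274,266).

The bystanders are the black specimen (347,168), tan specimen (376,182), yellow-lid jar (170,183) and beaker (182,331). Next I'll measure from the fixed views and enlarge the pot.

```bash
cat > h.py <<'E'
from cell import env, eyes
import cv2,numpy as np
from scipy.spatial.transform import Rotation as R
def tool():
    s=env.sense(); T=np.eye(4); q=np.array(s["ee_rot"]); T[:3,:3]=R.from_quat(q[[1,2,3,0]]).as_matrix(); T[:3,3]=s["ee_pos"]; return T
def shot(n,name=None):
    T=tool(); c=eyes.camera(n)
    c["T"]=c["cam_to_world"] if "cam_to_world" in c else T@c["tool_from_camera"]
    if name: cv2.imwrite(f"pics/{name}.png",c["img"][:,:,::-1])
    return c
def ray(c,u,v):
    K=np.array(c["K"]); T=np.array(c["T"])
    d=T[:3,:3]@np.array([(u-K[0,2])/K[0,0],-(v-K[1,2])/K[1,1],-1]); return T[:3,3],d
def plane(c,u,v,z):
    o,d=ray(c,u,v); return o+d*(z-o[2])/d[2]
def tri(l):
    A=np.zeros((3,3));b=np.zeros(3)
    for o,d in l:
        d=d/np.linalg.norm(d);P=np.eye(3)-np.outer(d,d);A+=P;b+=P@o
    p=np.linalg.solve(A,b); return p,[np.linalg.norm(np.cross(p-o,d/np.linalg.norm(d))) for o,d in l]
def proj(c,p):
    T=np.linalg.inv(c["T"]);q=T[:3,:3]@np.array(p)+T[:3,3];K=np.array(c["K"])
    return K[0,0]*q[0]/-q[2]+K[0,2],K[1,1]*q[1]/q[2]+K[1,2]
def crop(c,u0,v0,u1,v1,f,name):
    im=cv2.resize(c["img"][v0:v1,u0:u1],None,fx=f,fy=f,interpolation=cv2.INTER_CUBIC); cv2.imwrite(f"pics/{name}.png",im[:,:,::-1])
E
python3 - <<'E'
from h import *
t=shot("top"); s=shot("scene")
for nm,u,v,z in [("cap in pot",444,221,.107),("big cap1",350,248,.027),("big cap2",447,324,.027),("rest",274,266,.008),("jar lid",170,183,.08),("beak",182,331,0),("sp6",347,168,.02),("sp7",376,182,.018),("gauge",427,263,.05),("stub",446,199,.05)]:
    p=plane(t,u,v,z); print(nm,np.round(p,3), np.round(proj(s,p)), "r",np.round(np.hypot(*p[:2]),3))
# rest by ellipse fits in both views
for c,(a,b,w,h),n in [(t,(235,225,80,85),"t"),(s,(250,265,80,60),"s")]:
    g=cv2.cvtColor(c["img"][b:b+h,a:a+w],cv2.COLOR_RGB2GRAY); m=(g<60).astype(np.uint8)
    cs,_=cv2.findContours(m,0,1); k=max(cs,key=cv2.contourArea); e=cv2.fitEllipse(k); print(n,e[0][0]+a,e[0][1]+b,e[1])
    c["e"]=(e[0][0]+a,e[0][1]+b)
print(tri([ray(t,*t["e"]),ray(s,*s["e"])]),plane(t,*t["e"],.005),plane(s,*s["e"],.005))
crop(t,385,175,505,285,5,"top_pot"); crop(s,370,165,460,255,6,"scene_pot")
E
```

```text
cap in pot [ 0.56  -0.169  0.107] [418. 190.] r 0.585
big cap1 [ 0.535 -0.002  0.027] [351. 254.] r 0.535
big cap2 [ 0.38  -0.173  0.027] [472. 274.] r 0.418
rest [0.512 0.147 0.008] [288. 295.] r 0.532
jar lid [0.669 0.332 0.08 ] [157. 248.] r 0.747
beak [0.397 0.33  0.   ] [219. 384.] r 0.516
sp6 [ 0.699 -0.007  0.02 ] [313. 210.] r 0.699
sp7 [ 0.668 -0.063  0.018] [343. 211.] r 0.671
gauge [ 0.494 -0.142  0.05 ] [424. 235.] r 0.514
stub [ 0.616 -0.19   0.05 ] [407. 195.] r 0.645
t 273.91585540771484 265.5952682495117 (47.117942810058594, 48.114261627197266)
s 288.42518615722656 295.72028160095215 (34.5664176940918, 49.903717041015625)
(array([0.51215404, 0.14681785, 0.00633379]), [np.float64(0.0009756003090281509), np.float64(0.0009756003090281484)]) [0.51294625 0.14770419 0.005     ] [0.51263012 0.14553399 0.005     ]
```

View pics/top_pot.png

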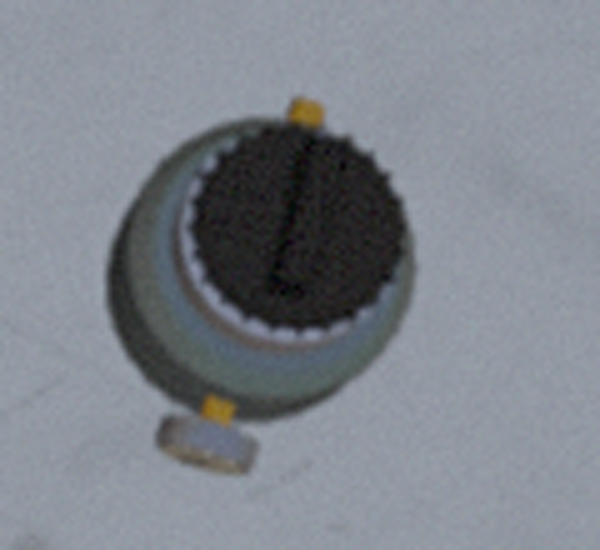

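View pics/scene_pot.png

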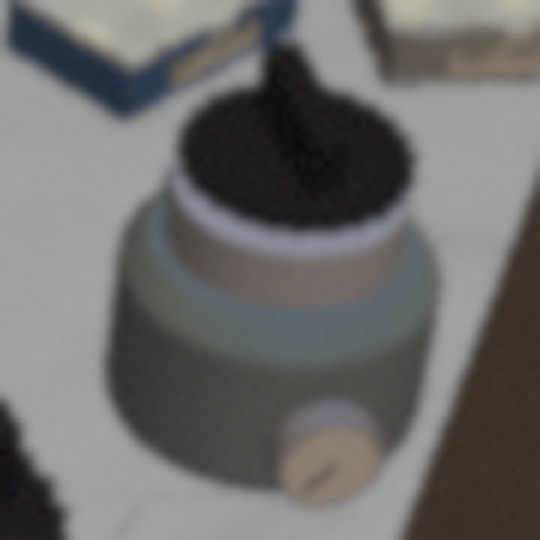

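The cap seated in the pot is the smallest of the three and shows the light neck rim under its flange, so it is the one meant. Its bar runs close to the gauge–stub line. The rest triangulates to (0.512, 0.147), z about 6 mm, which fits the 5 mm floor. Now I'll bring the wrist camera over the pot.

```bash
python3 -m handwheel '[[[0.074,-0.0488,-0.0117],[0,0,0]],[[0.074,-0.0488,-0.0117],[0,0,0]],[[0.074,-0.0488,-0.0117],[0,0,0]],[[0.074,-0.0488,-0.0117],[0,0,0]],[[0.074,-0.0488,-0.0117],[0,0,0]],[[0.074,-0.0488,-0.0117],[0,0,0]],[[0.074,-0.0488,-0.0117],[0,0,0]],[[0.074,-0.0488,-0.0117],[0,0,0]],[[0.074,-0.0488,-0.0117],[0,0,0]],[[0.074,-0.0488,-0.0117],[0,0,0]],[[0.074,-0.0488,-0.0117],[0,0,0]],[[0.074,-0.0488,-0.0117],[0,0,0]],[[0,0,0],[0,0,0.09]],[[0,0,0],[0,0,0.09]],[[0,0,0],[0,0,0.09]],[[0,0,0],[0,0,0.09]],[[0,0,0],[0,0,0.09]],[[0,0,0],[0,0,0]],[[0,0,0],[0,0,0]]]' 1 60
python3 - <<'E'
from h import *
c=shot("wrist","w1"); np.savez("pics/w1.npz",img=c["img"],K=c["K"],T=c["T"]); s=env.sense(); print(np.round(s["ee_pos"],4),np.round(s["ee_rot"],4),np.round(s["joint_positions"],3))
E
```

```text
time_s: 2.62
ee_pos: [0.5607, -0.1697, 0.3014]
ee_rot: [-0.0, 0.99, -0.144, -0.0]
contact_force: [0.7, -0.7, 0.2]
finger_gap: 0.0851
[ 0.5607 -0.1697  0.3015] [-0.000e+00  9.896e-01 -1.437e-01 -1.000e-04] [-0.467  0.044  1.723  0.     1.374  1.392]
```

View pics/w1.png

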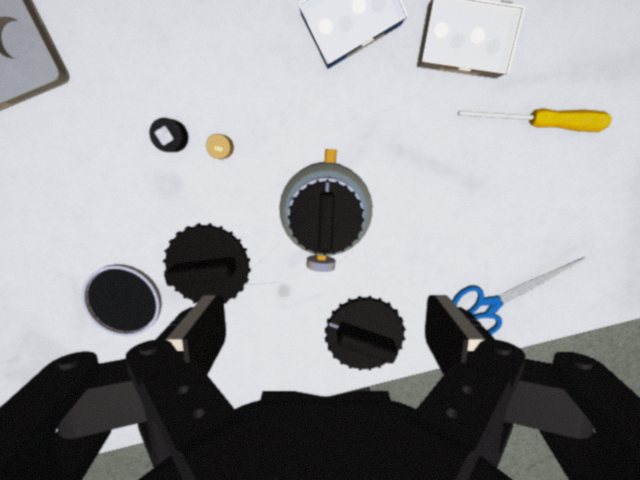

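The wrist view shows the pot at (326,210) with its cap, bar nearly vertical in the picture and pointer at (327,185). The larger loose caps are at (206,265) and (364,331). I'll take a second, lower and shifted view to triangulate.

```bash
python3 -m handwheel '[[[0,0.04,-0.0],[0,0,0]],[[0,0.04,0.06],[0,0,0]],[[0,0.04,0.06],[0,0,0]],[[0,0,0.04],[0,0,0]],[[0,0,0],[0,0,0]],[[0,0,0],[0,0,0]]]'
python3 - <<'E'
from h import *
c=shot("wrist","w2"); np.savez("pics/w2.npz",img=c["img"],K=c["K"],T=c["T"])
d=dict(np.load("pics/w1.npz"))
crop(d,265,140,390,280,4,"w1c")
crop(c,200,60,400,260,3,"w2c")
E
```

```text
time_s: 3.42
ee_pos: [0.5443, -0.2272, 0.2229]
ee_rot: [0.0, 0.99, -0.144, 0.001]
contact_force: [0.4, -0.8, 1.0]
finger_gap: 0.0853
```

View pics/w2.png

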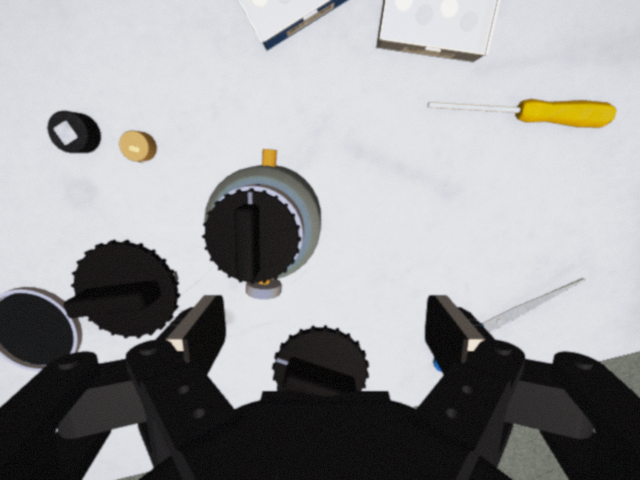

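View pics/w1c.png

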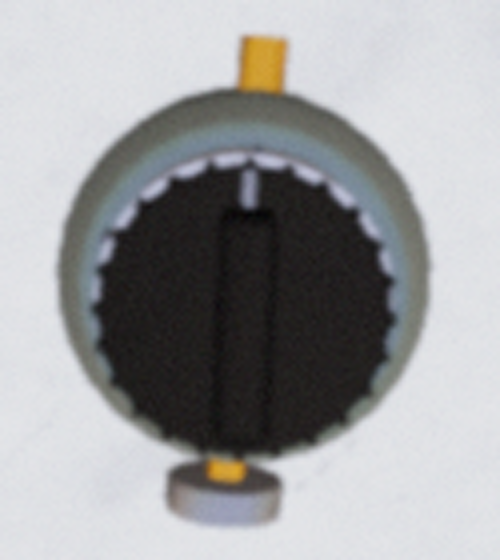

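View pics/w2c.png

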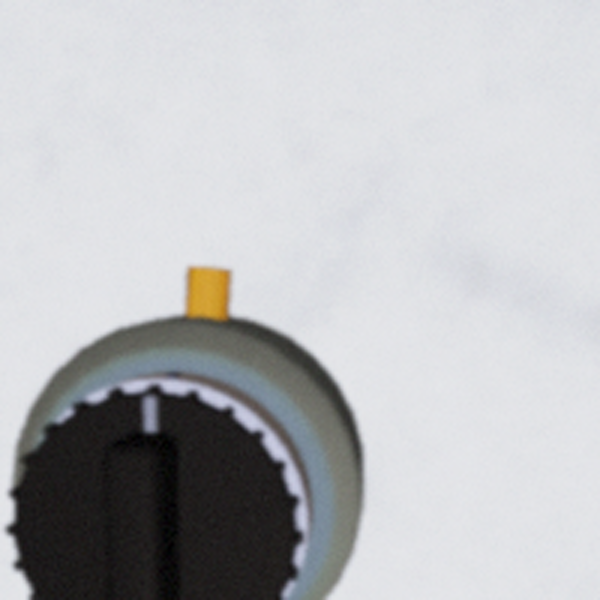

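Run:
```python
from h import *
C=[dict(np.load(f"pics/w{i}.npz")) for i in (1,2)]; E=[]
for c,(u,v) in zip(C,[(310,216),(230,235)]):
    g=cv2.cvtColor(c["img"],cv2.COLOR_RGB2GRAY); m=(g<75).astype(np.uint8)
    m=cv2.morphologyEx(m,cv2.MORPH_OPEN,np.ones((5,5),np.uint8))
    n,l,st,ce=cv2.connectedComponentsWithStats(m); k=(l==l[v,u]).astype(np.uint8)
    cs,_=cv2.findContours(k,0,1); h=cv2.convexHull(max(cs,key=cv2.contourArea)); e=cv2.fitEllipse(h); E.append(e); print(np.round(e[0],1),np.round(e[1],1),st[l[v,u]])
f=lambda a,b:tri([ray(C[0],*a),ray(C[1],*b)])
for n,a,b in [("flange",E[0][0],E[1][0]),("stubtip",(331,149.5),(269.3,149.3)),("pointer",(327.5,182.5),(250,192.3)),("bar end +x top",(326.5,193.5),(247.5,205))]:
    p,r=f(a,b); print(n,np.round(p,4),np.round(r,4))
ax=plane(C[0],*E[0][0],.107); print("axis",ax, plane(C[1],*E[1][0],.107))
for n,u,v,z in [("ptr",327.5,182.5,.107),("stub",331,149.5,.045)]:
    p=plane(C[0],u,v,z)-ax; print(n,np.degrees(np.arctan2(p[1],p[0])),np.hypot(*p[:2]))
a=plane(C[0],326.5,193.8,.131);b=plane(C[0],325.8,250,.131);print("bar",a,b,(a+b)/2,np.hypot(*(a-b)[:2]),np.degrees(np.arctan2(*(a-b)[[1,0]])))
print("toolyaw now",R.from_matrix(tool()[:3,:3]).as_matrix()[:2,0],np.degrees(np.arctan2(tool()[1,0],tool()[0,0])))
```

```text
[325.5 217.4] [72.8 74.1] [ 290  182   72   72 4101]
[251.3 236.1] [91.9 98.1] [ 205  191   94   95 6748]
flange [ 0.5626 -0.1707  0.1028] [0.0002 0.0002]
stubtip [ 0.6261 -0.1963  0.0348] [0.0002 0.0002]
pointer [ 0.5963 -0.1827  0.1074] [0. 0.]
bar end +x top [ 0.5875 -0.179   0.1132] [0.0007 0.0007]
axis [ 0.56316099 -0.17089434  0.107     ] [ 0.56350748 -0.17190601  0.107     ]
ptr -19.661077443352283 0.035166768524933945
stub -21.85650088769234 0.0675478958111275
bar [ 0.58856748 -0.17931779  0.131     ] [ 0.53654815 -0.16331098  0.131     ] [ 0.56255781 -0.17131439  0.131     ] 0.05442635709594089 -17.103606737441098
toolyaw now [ 0.95847925 -0.28514967] -16.567856306972697
```

The flange axis is at (0.563,-0.171), z about 0.103–0.107, which is right for a locked cap. The cap yaw is about -18.5° and the pot yaw about -22°, so the turn is about +3°. Everything is consistent, so I'll line up above the bar and check.

```bash
python3 -m handwheel '[[[0.002,-0.06,0],[0,0,0.01]],[[0.002,-0.058,0],[0,0,0.01]],[[0,0,0.06],[0,0,0]],[[0,0,0.06],[0,0,0]],[[0,0,0.036],[0,0,0]],[[0,0,0],[0,0,0]],[[0,0,0],[0,0,0]]]'
python3 - <<'E'
from h import *
c=shot("wrist","w3"); np.savez("pics/w3.npz",img=c["img"],K=c["K"],T=c["T"])
T=tool();print(np.degrees(np.arctan2(T[1,0],T[0,0])),T[:3,3])
g=cv2.cvtColor(c["img"],cv2.COLOR_RGB2GRAY)
crop(c,220,100,440,300,3,"w3c")
E
```

```text
time_s: 4.35
ee_pos: [0.5638, -0.1718, 0.1452]
ee_rot: [0.0, 0.987, -0.16, 0.001]
contact_force: [-0.0, 0.3, 0.6]
finger_gap: 0.0853
-18.41908879092443 [ 0.56387674 -0.17194138  0.14540059]
```

View pics/w3.png

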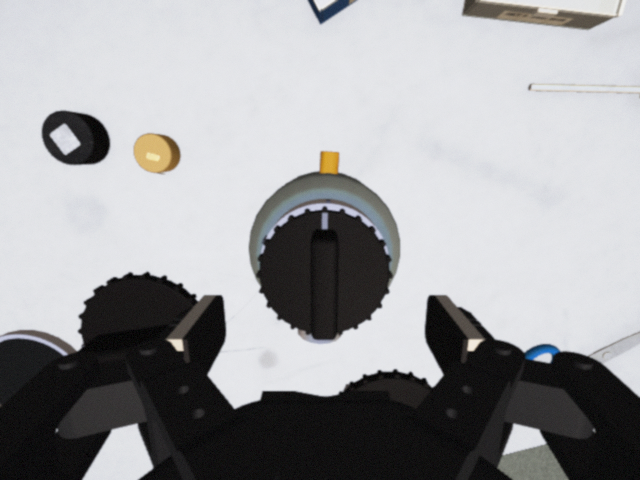

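View pics/w3c.png

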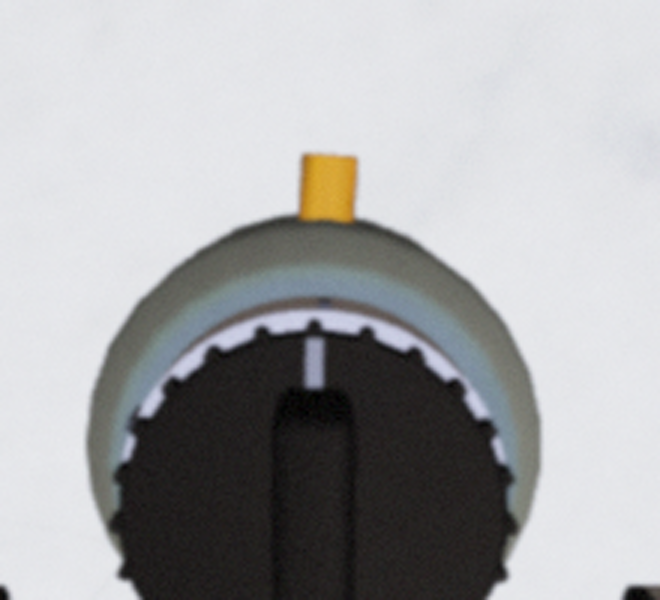

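The bar stands vertical in the picture at column 325, the same as the optical centre, so the jaws are aligned and centred on it. I'll lower and grip gently, with the tips kept above the flange at z 0.107.

```bash
python3 -m handwheel '[[[0,0,0.02],[0,0,0]],[[0,0,0.02],[0,0,0]],[[0,0,0.02],[0,0,0]],[[0,0,0.008],[0,0,0]],[[0,0,0],[0,0,0]],[[0,0,0],[0,0,0]]]'
python3 -m handwheel '[[[0,0,0],[0,0,0]],[[0,0,0],[0,0,0]],[[0,0,0],[0,0,0]],[[0,0,0],[0,0,0]],[[0,0,0],[0,0,0]],[[0,0,0],[0,0,0]]]' -1 30
python3 - <<'E'
from h import *
c=shot("wrist","w4"); s=env.sense()
for k in("ee_pos","contact_force","torque","finger_gap"):print(k,np.round(s[k],4))
E
```

```text
time_s: 5.15
ee_pos: [0.5631, -0.1715, 0.1098]
ee_rot: [0.0, 0.987, -0.16, 0.0]
contact_force: [0.3, -0.2, 0.8]
finger_gap: 0.0852
time_s: 5.9
ee_pos: [0.5629, -0.1713, 0.1097]
ee_rot: [-0.0, 0.987, -0.16, 0.0]
contact_force: [-0.8, 1.6, 1.0]
finger_gap: 0.0132
ee_pos [ 0.5629 -0.1713  0.1097]
contact_force [-0.6347  1.2439  1.3644]
torque [0.2011 0.0696 0.0067]
finger_gap 0.0133
```

View pics/w4.png

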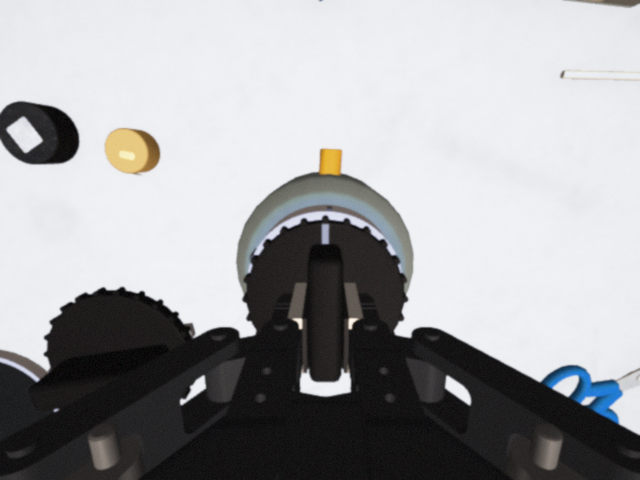

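The jaws hold the bar with a gap of 13.3 mm and almost no side load. I'll firm the grip and turn anticlockwise, short of the earliest possible stop.

```bash
python3 -m handwheel '[[[0,0,0],[0,0,0]],[[0,0,0],[0,0,0]],[[0,0,0],[0,0,-0.02]],[[0,0,0],[0,0,-0.03]],[[0,0,0],[0,0,-0.03]],[[0,0,0],[0,0,-0.03]],[[0,0,0],[0,0,-0.03]],[[0,0,0],[0,0,-0.03]],[[0,0,0],[0,0,0]],[[0,0,0],[0,0,0]]]' -1 90
cat > st.py <<'E'
from h import *
s=env.sense();T=tool()
print("yaw",round(np.degrees(np.arctan2(T[1,0],T[0,0])),2),"pos",np.round(s["ee_pos"],4),"F",np.round(s["contact_force"],2),"M",np.round(s["torque"],3),"gap",round(s["finger_gap"],4),"tq6",np.round(s["joint_torque"][5],3),"t",round(s["time_s"],2))
E
python3 st.py
```

```text
time_s: 7.2
ee_pos: [0.5633, -0.1717, 0.1099]
ee_rot: [0.0, 1.0, -0.027, 0.001]
contact_force: [0.3, -0.1, 3.8]
finger_gap: 0.012
yaw -3.12 pos [ 0.5633 -0.1717  0.1099] F [ 0.27 -0.14  3.84] M [ 0.075 -0.037  0.096] gap 0.012 tq6 0.056 t 7.2
```

```bash
python3 -m handwheel '[[[0,0,0],[0,0,-0.015]],[[0,0,0],[0,0,-0.015]],[[0,0,0],[0,0,0]]]' >/dev/null; python3 st.py;  python3 -m handwheel '[[[0,0,0],[0,0,-0.015]],[[0,0,0],[0,0,0]]]' >/dev/null; python3 st.py
```

```text
yaw -0.39 pos [ 0.5632 -0.1717  0.1099] F [ 0.98 -0.74  3.82] M [-0.131 -0.159  0.011] gap 0.0119 tq6 -0.008 t 7.58
yaw 0.96 pos [ 0.5632 -0.1716  0.1099] F [ 1.71 -0.28  3.45] M [-0.134 -0.214  0.061] gap 0.012 tq6 0.002 t 7.83
```

```bash
python3 -m handwheel '[[[0,0,0],[0,0,-0.012]],[[0,0,0],[0,0,0]]]' >/dev/null; python3 st.py;  python3 -m handwheel '[[[0,0,0],[0,0,-0.012]],[[0,0,0],[0,0,0]]]' >/dev/null; python3 st.py; python3 -c "
from h import *
c=shot('wrist');crop(c,220,130,440,300,3,'w5c')"
```

```text
yaw 2.03 pos [ 0.5631 -0.1716  0.1098] F [1.86 0.03 5.12] M [-0.19  -0.222 -0.034] gap 0.0115 tq6 -0.036 t 8.07
yaw 3.09 pos [ 0.563  -0.1714  0.1099] F [ 0.5  -0.75  4.72] M [-0.031 -0.153 -0.061] gap 0.0122 tq6 -0.072 t 8.32
```

View pics/w5c.png

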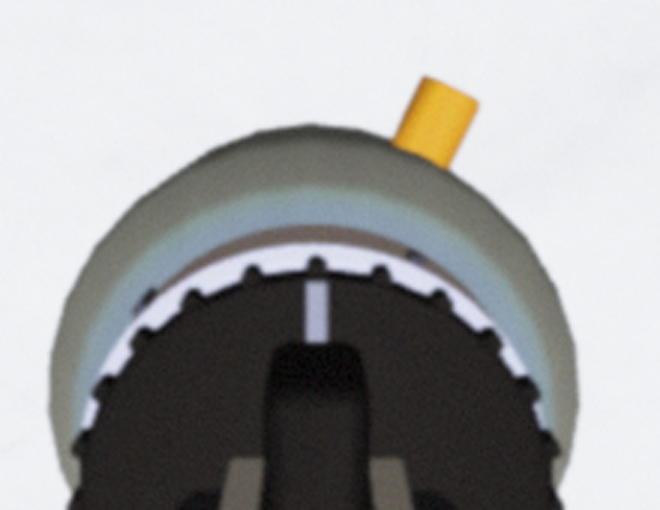

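The pointer follows the tool. The locked rib is now right of the pointer and the free rib is on the left. Next come finer steps.

```bash
for i in 1; do python3 -m handwheel '[[[0,0,0],[0,0,-0.01]],[[0,0,0],[0,0,0]]]' >/dev/null; python3 st.py; python3 -m handwheel '[[[0,0,0],[0,0,-0.01]],[[0,0,0],[0,0,0]]]' >/dev/null; python3 st.py; done
```

```text
yaw 3.97 pos [ 0.5629 -0.1711  0.1098] F [ 1.16 -0.68  5.65] M [ 0.102 -0.171 -0.117] gap 0.0121 tq6 -0.128 t 8.62
yaw 4.81 pos [ 0.5629 -0.171   0.1099] F [0.74 0.8  5.96] M [ 0.151 -0.1   -0.252] gap 0.0121 tq6 -0.325 t 8.88
```

```bash
python3 -m handwheel '[[[0,0,0],[0,0,0]],[[0,0,0],[0,0,0]]]' >/dev/null; python3 st.py; python3 -m handwheel '[[[0,0,0],[0,0,-0.004]],[[0,0,0],[0,0,0]]]' >/dev/null; python3 st.py
```

```text
yaw 4.8 pos [ 0.5629 -0.171   0.1098] F [0.22 1.16 5.56] M [ 0.055 -0.078 -0.33 ] gap 0.0118 tq6 -0.312 t 9.12
yaw 5.12 pos [ 0.5629 -0.171   0.1098] F [0.37 0.03 5.72] M [ 0.09  -0.101 -0.449] gap 0.0121 tq6 -0.432 t 9.38
```

Torque rose steadily to -0.45 N·m at a yaw of about 5° (turn about +27°), so the first stop is felt and bearing, roughly 16 N at the lug radius. I'll back off a little, then press down 6 mm.

```bash
python3 -m handwheel '[[[0,0,0],[0,0,0.01]],[[0,0,0],[0,0,0.01]],[[0,0,0],[0,0,0]]]' >/dev/null; python3 st.py; python3 -m handwheel '[[[0,0,0.003],[0,0,0]],[[0,0,0.003],[0,0,0]],[[0,0,0.003],[0,0,0]],[[0,0,0],[0,0,0]]]' >/dev/null; python3 st.py
```

```text
yaw 3.45 pos [ 0.5629 -0.171   0.1099] F [1.63 0.94 5.32] M [ 0.131 -0.098 -0.029] gap 0.0121 tq6 -0.014 t 9.75
yaw 3.46 pos [ 0.563  -0.171   0.1062] F [-1.53  0.87  8.61] M [0.272 0.185 0.027] gap 0.0121 tq6 -0.002 t 10.25
```

```bash
python3 -m handwheel '[[[0,0,0.0025],[0,0,0]],[[0,0,0.0025],[0,0,0]],[[0,0,0],[0,0,0]]]' >/dev/null; python3 st.py; python3 -c "
from h import *
c=shot('wrist');crop(c,220,130,440,300,3,'w6c')"
```

```text
yaw 3.57 pos [ 0.5598 -0.1709  0.1029] F [-9.21 -1.33 12.04] M [-0.6    2.82  -0.079] gap 0.0123 tq6 -0.048 t 10.62
```

View pics/w6c.png

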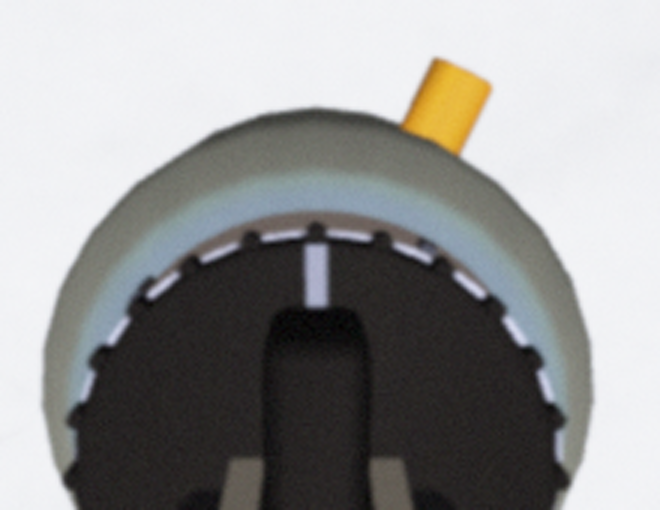

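Something odd: x shifted by -3 mm and there is a 2.8 N·m moment about y. I'll check tilt and joints before going on.

```bash
python3 - <<'E'
from h import *
s=env.sense();print(np.round(tool(),4),np.round(s["joint_positions"],3),np.round(s["joint_torque"],2),s["qvel"])
c=shot("scene","s7");crop(c,340,110,500,260,5,"s7c")
t=shot("top","t7")
E
python3 st.py
```

```text
[[ 0.998   0.0622 -0.0129  0.5588]
 [ 0.0622 -0.9981  0.0016 -0.171 ]
 [-0.0128 -0.0024 -0.9999  0.1026]
 [ 0.      0.      0.      1.    ]] [-0.469  0.235  1.891 -0.005  1.028  1.043] [ 3.020e+00 -2.754e+01 -2.619e+01  1.210e+00 -2.440e+00 -1.000e-02] [-0.00327522  0.00778442 -0.0083641   0.11646892  0.04451373  0.39367352]
yaw 3.56 pos [ 0.5583 -0.171   0.1025] F [-8.7  -2.58 13.97] M [-0.106  1.952 -0.098] gap 0.0119 tq6 -0.02 t 10.78
```

View pics/s7.png

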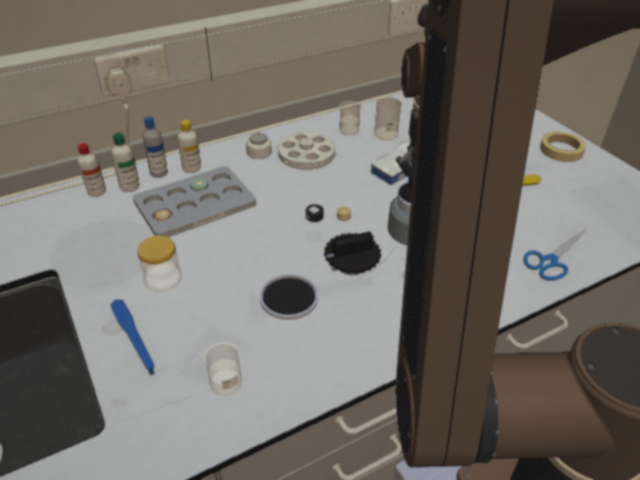

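View pics/t7.png

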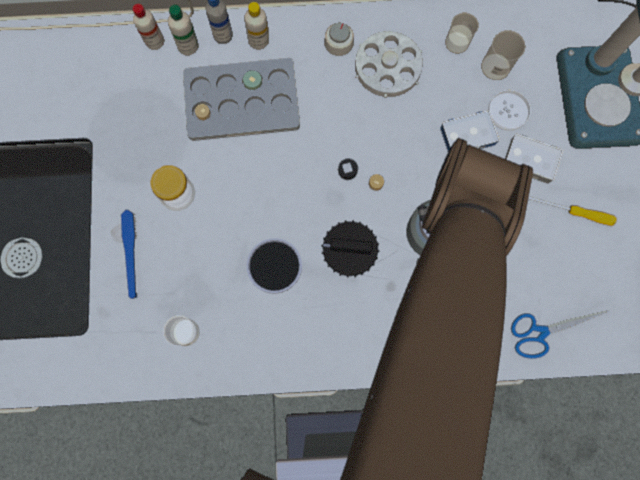

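I miscounted: the rows came to 7 mm, the limit at which the flange meets the neck. I'll rise 1.3 mm and look again.

```bash
python3 -m handwheel '[[[0,0,-0.0026],[0,0,0]],[[0,0,0],[0,0,0]],[[0,0,0],[0,0,0]]]' >/dev/null; python3 st.py; python3 -c "
from h import *
print(np.round(tool(),4))"
```

```text
yaw 3.56 pos [ 0.5579 -0.1709  0.1026] F [-10.71  -2.     9.51] M [-0.261  1.957  0.016] gap 0.0121 tq6 0.002 t 11.15
[[ 0.998   0.062  -0.0144  0.5579]
 [ 0.0621 -0.9981  0.0022 -0.1709]
 [-0.0142 -0.0031 -0.9999  0.1026]
 [ 0.      0.      0.      1.    ]]
```

```bash
python3 - <<'E'
from h import *
c=shot('wrist','w8');crop(c,160,120,480,360,2.5,'w8c')
E
python3 st.py
```

```text
yaw 3.56 pos [ 0.5579 -0.1709  0.1026] F [-11.1   -1.11  10.12] M [-0.197  1.983 -0.002] gap 0.012 tq6 0.002 t 11.2
```

View pics/w8.png

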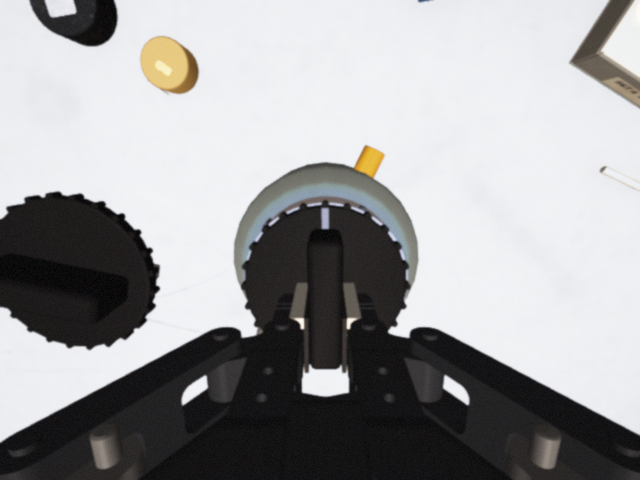

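The pads have slid about 5 mm along the bar in -x, and the tool is deflected with 11 N on it. I'll go back up to the unpressed height and see whether this relaxes.

```bash
python3 -m handwheel '[[[0,0,-0.003],[0,0,0]],[[0,0,0],[0,0,0]]]' >/dev/null; python3 st.py;  python3 -m handwheel '[[[0,0,-0.004],[0,0,0]],[[0,0,-0.003],[0,0,0]],[[0,0,0],[0,0,0]]]' >/dev/null; python3 st.py
```

```text
yaw 3.54 pos [ 0.5579 -0.1709  0.1034] F [-9.08 -2.12  6.97] M [-0.343  1.828 -0.041] gap 0.0122 tq6 -0.012 t 11.45
yaw 3.53 pos [ 0.558  -0.1709  0.1066] F [-7.91 -2.25  6.01] M [-0.338  1.615 -0.053] gap 0.0123 tq6 -0.065 t 11.82
```

```bash
python3 -m handwheel '[[[0,0,-0.003],[0,0,0]],[[0,0,0],[0,0,0]]]' >/dev/null; python3 st.py;  python3 -m handwheel '[[[0,0,0],[0,0,0]],[[0,0,0],[0,0,0]],[[0,0,0],[0,0,0]],[[0,0,0],[0,0,0]]]' -0.3 30 >/dev/null; python3 st.py
python3 - <<'E'
from h import *
c=shot('wrist','w9')
print(np.round(tool(),4))
E
```

```text
yaw 3.52 pos [ 0.5579 -0.1709  0.1073] F [-8.25 -1.87  2.67] M [-0.436  1.354 -0.059] gap 0.0123 tq6 -0.063 t 12.07
yaw 3.46 pos [ 0.5628 -0.1712  0.1102] F [ 0.22 -0.07  0.26] M [-0.04  -0.036 -0.017] gap 0.03 tq6 -0.0 t 12.57
[[ 9.982e-01  6.040e-02 -1.000e-04  5.629e-01]
 [ 6.040e-02 -9.982e-01  1.000e-04 -1.712e-01]
 [-1.000e-04 -1.000e-04 -1.000e+00  1.103e-01]
 [ 0.000e+00  0.000e+00  0.000e+00  1.000e+00]]
```

View pics/w9.png

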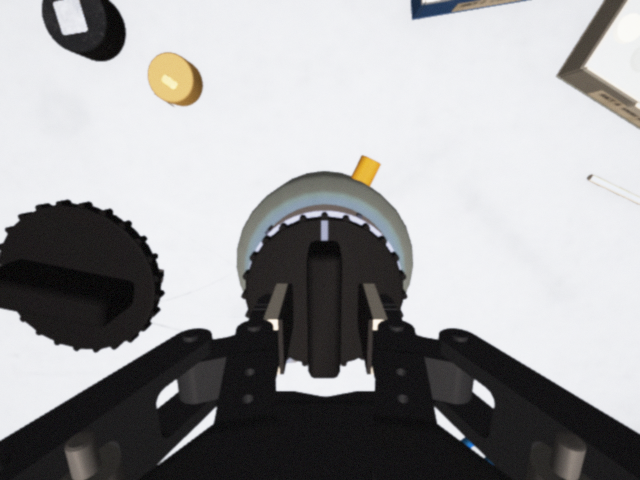

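Released, the tool sprang straight back to (0.563,-0.171,0.110) with zero force, so the load came through the cap after the over-press. The cap is still upright in the neck. I'll check the grip's centring along the bar before gripping again.

Run:
```python
from h import *
c=dict(np.load("pics/w3.npz"))
g=cv2.cvtColor(c["img"],cv2.COLOR_RGB2GRAY); m=(g<75).astype(np.uint8)
m=cv2.morphologyEx(m,cv2.MORPH_OPEN,np.ones((5,5),np.uint8))
m[:, :250]=0;m[:,400:]=0;m[350:]=0
n,l,st,ce=cv2.connectedComponentsWithStats(m);k=(l==l[280,280]).astype(np.uint8)
cs,_=cv2.findContours(k,0,1);h=max(cs,key=cv2.contourArea)
h=cv2.convexHull(h);h=h[h[:,0,1]<322];e=cv2.fitEllipse(h.reshape(-1,1,2));print(e,st[l[280,280]])
print("axis from w3",plane(c,*e[0],.104))
# fit circle on plane z=.105 instead
P=np.array([plane(c,u,v,.105)[:2] for u,v in h.reshape(-1,2).astype(float)])
A=np.c_[2*P,np.ones(len(P))];s=np.linalg.lstsq(A,(P**2).sum(1),rcond=None)[0];print("circle",s[:2],np.sqrt(s[2]+s[0]**2+s[1]**2))
# bar ends from w3: far end v~230, near end v~338
for z in (.131,):
    a=plane(c,325,100+395/3,z);b=plane(c,325,338,z);print(a,b,(a+b)/2,np.linalg.norm(a-b))
for nm in("w1","w2"):
    c=dict(np.load(f"pics/{nm}.npz"))
    g=cv2.cvtColor(c["img"],cv2.COLOR_RGB2GRAY); m=(g<75).astype(np.uint8);m=cv2.morphologyEx(m,cv2.MORPH_OPEN,np.ones((5,5),np.uint8))
    n,l,st,ce=cv2.connectedComponentsWithStats(m);u,v=((310,216) if nm=="w1" else (230,235));k=(l==l[v,u]).astype(np.uint8)
    cs,_=cv2.findContours(k,0,1);h=cv2.convexHull(max(cs,key=cv2.contourArea)).reshape(-1,2).astype(float)
    P=np.array([plane(c,a,b,.105)[:2] for a,b in h]);A=np.c_[2*P,np.ones(len(P))];s=np.linalg.lstsq(A,(P**2).sum(1),rcond=None)[0];print(nm,"circle",s[:2],np.sqrt(s[2]+s[0]**2+s[1]**2))
```

```text
((323.7983093261719, 271.06976318359375), (125.08845520019531, 134.78099060058594), 90.40707397460938) [  257   211   135   128 12713]
axis from w3 [ 0.56406828 -0.171192    0.104     ]
circle [ 0.5623303  -0.17061969] 0.03872605634507673
[ 0.59197544 -0.18118029  0.131     ] [ 0.53782624 -0.16320286  0.131     ] [ 0.56490084 -0.17219158  0.131     ] 0.05705544936826392
w1 circle [ 0.56174062 -0.17046633] 0.037955352056725775
w2 circle [ 0.56172941 -0.17085249] 0.038533203794378426
```

Centring is good to about 1–2 mm. I'll re-grip with a moderate force and press in 1 mm steps, watching for side drift.

```bash
python3 -m handwheel '[[[0,0,0],[0,0,0]],[[0,0,0],[0,0,0]],[[0,0,0],[0,0,0]],[[0,0,0],[0,0,0]]]' -1 60 >/dev/null; python3 st.py; python3 -m handwheel '[[[0,0,0.002],[0,0,0]],[[0,0,0.002],[0,0,0]],[[0,0,0],[0,0,0]]]' >/dev/null; python3 st.py; python3 -m handwheel '[[[0,0,0.002],[0,0,0]],[[0,0,0],[0,0,0]]]' >/dev/null; python3 st.py
```

```text
yaw 3.44 pos [ 0.5629 -0.1711  0.1106] F [-0.27  2.2   2.43] M [0.425 0.207 0.001] gap 0.0128 tq6 -0.038 t 13.12
yaw 3.45 pos [ 0.563  -0.1711  0.1096] F [-2.12  3.91  7.68] M [ 0.635  0.492 -0.097] gap 0.0125 tq6 -0.034 t 13.5
yaw 3.45 pos [ 0.563  -0.1712  0.1088] F [-2.7   3.72  8.27] M [ 0.626  0.573 -0.027] gap 0.0127 tq6 -0.029 t 13.75
```

```bash
python3 -m handwheel '[[[0,0,0.002],[0,0,0]],[[0,0,0],[0,0,0]]]' >/dev/null; python3 st.py; python3 -m handwheel '[[[0,0,0.002],[0,0,0]],[[0,0,0],[0,0,0]]]' >/dev/null; python3 st.py;python3 -m handwheel '[[[0,0,0.002],[0,0,0]],[[0,0,0],[0,0,0]]]' >/dev/null; python3 st.py
```

```text
yaw 3.46 pos [ 0.563  -0.1712  0.108 ] F [-3.4   2.74  8.46] M [ 0.687  0.636 -0.054] gap 0.0125 tq6 -0.024 t 14.0
yaw 3.46 pos [ 0.563  -0.1712  0.1072] F [-4.43  3.63  8.58] M [ 0.69   0.697 -0.021] gap 0.0126 tq6 -0.021 t 14.25
yaw 3.46 pos [ 0.5631 -0.1712  0.1064] F [-3.25  3.55 10.4 ] M [0.782 0.739 0.007] gap 0.0126 tq6 -0.016 t 14.5
```

There is no lurch at 4.2 mm, but side force is building at (-3.5,+3.5) N. I'll shift a little with it to relieve it before pressing the last bit.

```bash
python3 -m handwheel '[[[-0.0015,-0.0015,0],[0,0,0]],[[0,0,0],[0,0,0]]]' >/dev/null; python3 st.py; python3 -m handwheel '[[[-0.0015,-0.001,0],[0,0,0]],[[0,0,0],[0,0,0]]]' >/dev/null; python3 st.py
```

```text
yaw 3.47 pos [ 0.5629 -0.1711  0.1068] F [-2.48  2.4   9.9 ] M [0.499 0.494 0.014] gap 0.0128 tq6 -0.019 t 14.75
yaw 3.46 pos [ 0.5628 -0.171   0.1072] F [-0.78  1.65 10.08] M [ 0.358  0.287 -0.02 ] gap 0.0126 tq6 -0.019 t 15.0
```

```bash
python3 -m handwheel '[[[-0.001,-0.001,0.002],[0,0,0]],[[0,0,0.002],[0,0,0]],[[0,0,0],[0,0,0]]]' >/dev/null; python3 st.py; python3 -m handwheel '[[[0,0,0.002],[0,0,0]],[[0,0,0],[0,0,0]]]' >/dev/null; python3 st.py
```

```text
yaw 3.46 pos [ 0.5628 -0.171   0.1057] F [-1.91  1.34 10.69] M [ 0.304  0.312 -0.022] gap 0.0128 tq6 -0.01 t 15.38
yaw 3.47 pos [ 0.5628 -0.171   0.1049] F [-1.75  1.62 11.32] M [ 0.272  0.366 -0.018] gap 0.013 tq6 -0.009 t 15.62
```

```bash
python3 -m handwheel '[[[-0.001,-0.0005,0.002],[0,0,0]],[[0,0,0],[0,0,0]]]' >/dev/null; python3 st.py
python3 - <<'E'
from h import *
c=shot('wrist','w10');crop(c,220,130,440,300,3,'w10c')
E
```

```text
yaw 3.47 pos [ 0.5628 -0.171   0.1043] F [-1.8   1.78 13.09] M [0.263 0.293 0.021] gap 0.0125 tq6 -0.008 t 15.88
```

View pics/w10c.png

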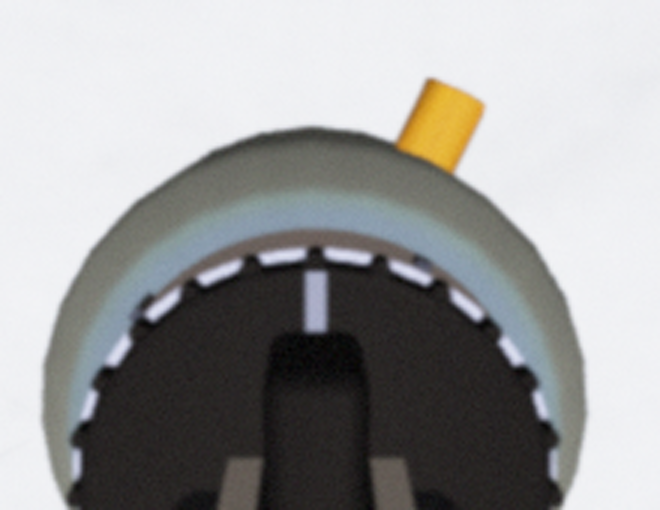

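The rim gap under the flange has closed evenly, and there's no drift. Now I'll turn on slowly, watching the torque for the tooth.

```bash
python3 -m handwheel '[[[0,0,0],[0,0,-0.014]],[[0,0,0],[0,0,-0.01]],[[0,0,0],[0,0,0]]]' >/dev/null; python3 st.py; python3 -m handwheel '[[[0,0,0],[0,0,-0.011]],[[0,0,0],[0,0,0]]]' >/dev/null; python3 st.py
```

```text
yaw 5.63 pos [ 0.5628 -0.171   0.1044] F [-1.42  1.46 12.19] M [ 0.266  0.251 -0.008] gap 0.0123 tq6 -0.042 t 16.3
yaw 6.62 pos [ 0.5629 -0.171   0.1044] F [-1.29  1.27 12.41] M [ 0.287  0.273 -0.033] gap 0.0128 tq6 -0.038 t 16.55
```

It's past 5.1° with no resistance, so the lugs are passing beneath the teeth. I'll keep turning.

```bash
python3 -m handwheel '[[[0,0,0],[0,0,-0.03]],[[0,0,0],[0,0,-0.03]],[[0,0,0],[0,0,-0.03]],[[0,0,0],[0,0,0]]]' >/dev/null; python3 st.py; python3 -m handwheel '[[[0,0,0],[0,0,-0.03]],[[0,0,0],[0,0,-0.03]],[[0,0,0],[0,0,-0.03]],[[0,0,0],[0,0,0]]]' >/dev/null; python3 st.py
```

```text
yaw 14.73 pos [ 0.563  -0.1713  0.1045] F [-1.06  0.75 13.66] M [0.221 0.199 0.003] gap 0.0127 tq6 -0.035 t 17.05
yaw 22.84 pos [ 0.5631 -0.1714  0.1046] F [-0.65  0.85 13.06] M [ 0.126  0.141 -0.026] gap 0.0126 tq6 -0.037 t 17.55
```

```bash
python3 -m handwheel '[[[0,0,0.0004],[0,0,-0.03]],[[0,0,0],[0,0,-0.03]],[[0,0,0],[0,0,-0.03]],[[0,0,0],[0,0,-0.03]],[[0,0,0],[0,0,0]]]' >/dev/null; python3 st.py; python3 -m handwheel '[[[0,0,0],[0,0,-0.03]],[[0,0,0],[0,0,-0.03]],[[0,0,0],[0,0,-0.03]],[[0,0,0],[0,0,-0.03]],[[0,0,0],[0,0,-0.02]],[[0,0,0],[0,0,0]]]' >/dev/null; python3 st.py
python3 - <<'E'
from h import *
c=shot('wrist','w11');crop(c,220,130,440,300,3,'w11c')
E
```

```text
yaw 33.63 pos [ 0.5632 -0.1715  0.1045] F [-0.49  1.1  11.83] M [0.132 0.219 0.031] gap 0.0125 tq6 -0.033 t 18.18
yaw 46.22 pos [ 0.5634 -0.1715  0.1046] F [-0.04  1.05 13.58] M [ 0.056  0.081 -0.02 ] gap 0.0124 tq6 -0.044 t 18.93
```

View pics/w11c.png

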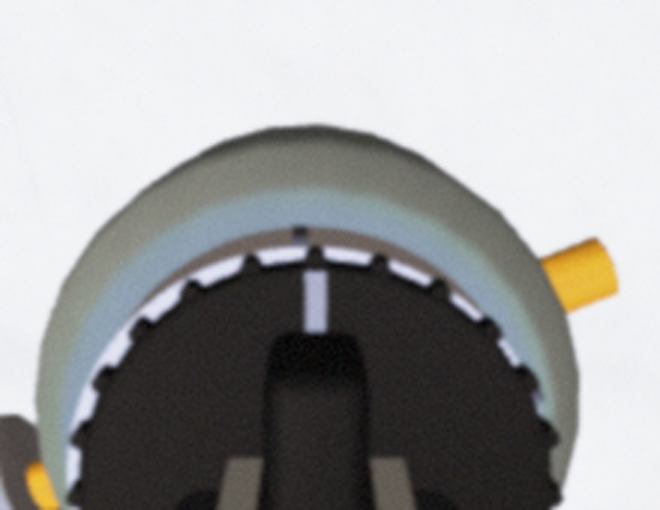

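The pointer is about 2–3° short of the free rib (crop x 316 against 300). I'll turn 2° more, then lift slowly.

```bash
python3 -m handwheel '[[[0,0,0],[0,0,-0.022]],[[0,0,0],[0,0,0]]]' >/dev/null; python3 st.py; python3 -m handwheel '[[[0,0,-0.004],[0,0,0]],[[0,0,-0.004],[0,0,0]],[[0,0,-0.004],[0,0,0]],[[0,0,0],[0,0,0]]]' >/dev/null; python3 st.py; python3 -m handwheel '[[[0,0,-0.004],[0,0,0]],[[0,0,-0.004],[0,0,0]],[[0,0,-0.004],[0,0,0]],[[0,0,0],[0,0,0]]]' >/dev/null; python3 st.py
```

```text
yaw 48.2 pos [ 0.5634 -0.1715  0.1046] F [-0.12  0.27 12.07] M [ 0.13   0.106 -0.068] gap 0.0128 tq6 -0.045 t 19.23
yaw 48.19 pos [ 0.5633 -0.1715  0.1095] F [3.29 0.07 7.79] M [-0.001 -0.339 -0.028] gap 0.0129 tq6 -0.009 t 19.73
yaw 48.19 pos [ 0.5611 -0.1704  0.1129] F [ 2.65 -0.89  4.26] M [-0.375 -0.576 -0.01 ] gap 0.0128 tq6 -0.001 t 20.23
```

```bash
python3 -m handwheel '[[[0,0,-0.004],[0,0,0]],[[0,0,-0.004],[0,0,0]],[[0,0,0],[0,0,0]]]' >/dev/null; python3 st.py; python3 -m handwheel '[[[0,0,-0.006],[0,0,0]],[[0,0,-0.006],[0,0,0]],[[0,0,0],[0,0,0]]]' >/dev/null; python3 st.py
```

```text
yaw 48.17 pos [ 0.5605 -0.1704  0.1146] F [ 5.8  -5.49 -4.13] M [-0.91  -1.282 -0.061] gap 0.0127 tq6 -0.025 t 20.6
yaw 48.18 pos [ 0.5604 -0.1704  0.1204] F [ 4.68 -4.67 -5.18] M [-0.981 -1.285 -0.015] gap 0.0127 tq6 -0.005 t 20.98
```

```bash
python3 -m handwheel '[[[0,0.003,-0.002],[0,0,0]],[[0,0.002,-0.002],[0,0,0]],[[0,0,0],[0,0,0]]]' >/dev/null; python3 st.py; python3 -m handwheel '[[[0,0,-0.01],[0,0,0]],[[0,0,-0.01],[0,0,0]],[[0,0,0],[0,0,0]]]' >/dev/null; python3 st.py; python3 -m handwheel '[[[0,0,-0.02],[0,0,0]],[[0,0,-0.02],[0,0,0]],[[0,0,-0.02],[0,0,0]],[[0,0,-0.02],[0,0,0]],[[0,0,0],[0,0,0]]]' >/dev/null; python3 st.py
```

```text
yaw 48.18 pos [ 0.5602 -0.1702  0.1226] F [ 0.17 -0.15 -1.19] M [-0.002  0.037 -0.041] gap 0.0127 tq6 -0.001 t 21.35
yaw 48.19 pos [ 0.5623 -0.1713  0.1351] F [ 0.32  0.38 -1.78] M [ 0.019  0.04  -0.015] gap 0.0125 tq6 -0.0 t 21.73
yaw 48.18 pos [ 0.5628 -0.1715  0.1757] F [-0.06  0.2  -0.14] M [-0.001 -0.02  -0.057] gap 0.0129 tq6 -0.0 t 22.35
```

```bash
python3 - <<'E'
from h import *
c=shot('wrist','w12')
E
python3 st.py
```

```text
yaw 48.18 pos [ 0.5623 -0.1713  0.1748] F [-0.45 -0.51 -2.07] M [ 0.022 -0.014  0.017] gap 0.0128 tq6 -0.0 t 22.4
```

View pics/w12.png

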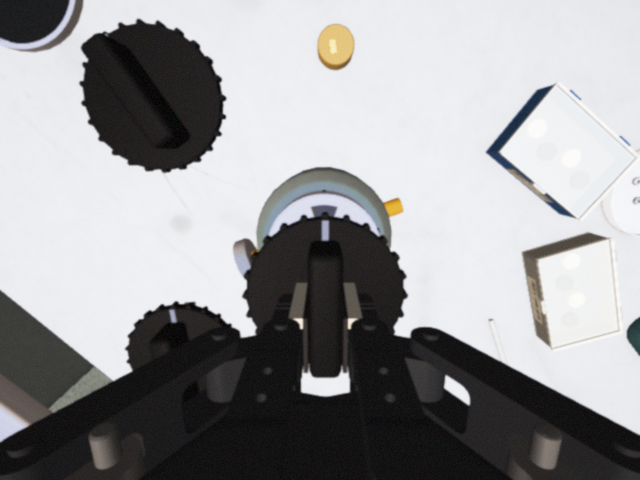

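The cap is held level and clear, the pot neck is open below it, and the large caps at (155,95) and (180,340) are untouched. Next I carry it over to the rest.

```bash
python3 -m handwheel '[[[0.0168,-0.0208,0],[0,0,0]],[[0.0336,-0.0416,0],[0,0,0]],[[0.0336,-0.0416,0],[0,0,0]],[[0.0336,-0.0416,0],[0,0,0]],[[0.0336,-0.0416,0],[0,0,0]],[[0.0336,-0.0416,0],[0,0,0]],[[0.0336,-0.0416,0],[0,0,0]],[[0.0336,-0.0416,0],[0,0,0]],[[0.0336,-0.0416,0],[0,0,0]],[[0.0336,-0.0416,0],[0,0,0]],[[0.0336,-0.0416,0],[0,0,0]],[[0.0336,-0.0416,0],[0,0,0]],[[0.0168,-0.0208,0],[0,0,0]],[[0,0,0],[0,0,0]],[[0,0,0],[0,0,0]]]'
python3 st.py
python3 - <<'E'
from h import *
c=shot('wrist','w13'); s=shot("scene","s13"); t=shot("top","t13"); crop(s,200,170,400,340,4,"s13c")
np.savez("pics/w13.npz",img=c["img"],K=c["K"],T=c["T"])
print(env.sense()["joint_positions"])
E
```

```text
time_s: 24.28
ee_pos: [0.5105, 0.145, 0.174]
ee_rot: [0.0, 0.913, 0.408, -0.0]
contact_force: [0.7, -1.0, -1.3]
finger_gap: 0.0129
yaw 48.16 pos [0.5105 0.145  0.174 ] F [ 0.73 -0.99 -1.31] M [-0.055  0.024  0.052] gap 0.0129 tq6 -0.0 t 24.27
[ 8.50057053e-02  2.37137461e-02  1.98173757e+00 -1.68804835e-04
  1.13619235e+00  8.16094562e-01]
```

View pics/w13.png

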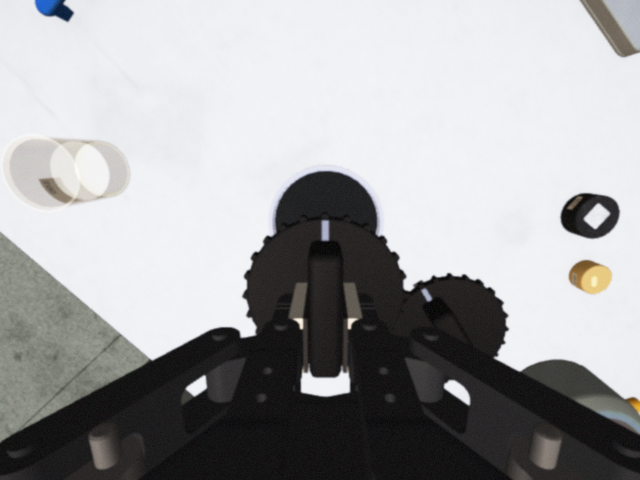

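View pics/s13c.png

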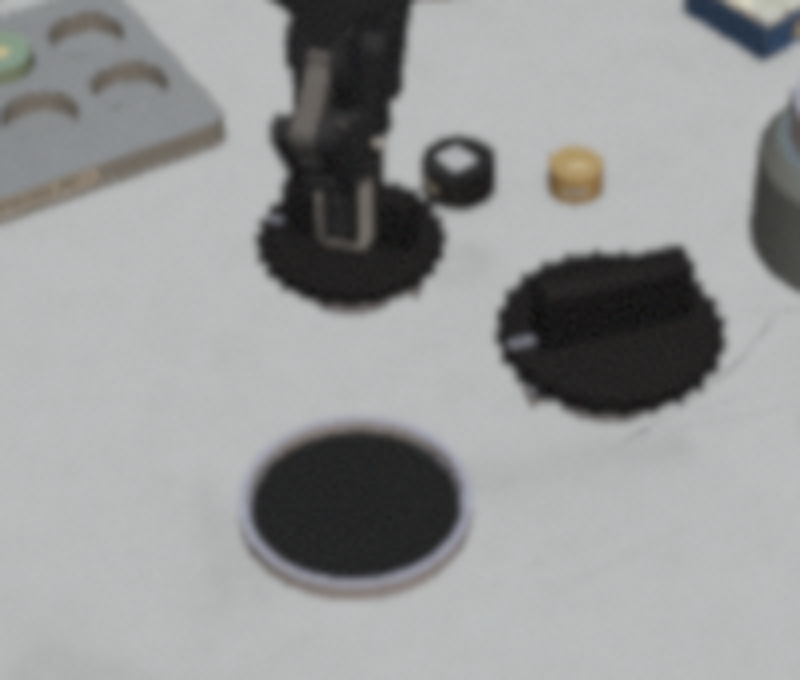

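View pics/t13.png

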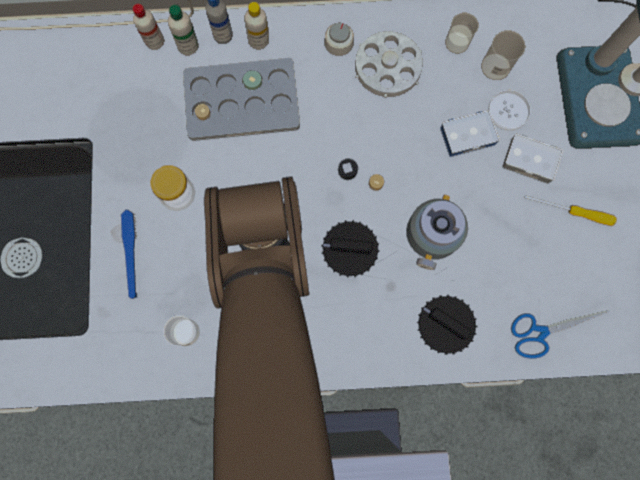

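Run:
```python
from h import *
s=shot("scene");im=s["img"]
# flange ellipse: dark mask in crop region, use lower hull arc
x0,y0,x1,y1=262,215,314,250
g=cv2.cvtColor(im,cv2.COLOR_RGB2GRAY);m=np.zeros_like(g);m[y0:y1,x0:x1]=(g[y0:y1,x0:x1]<70)
cs,_=cv2.findContours(m,0,1);h=max(cs,key=cv2.contourArea).reshape(-1,2);h=cv2.convexHull(h).reshape(-1,2).astype(float);h=h[h[:,1]>y0+8]
for z in (.167,.171):
    P=np.array([plane(s,a,b,z)[:2] for a,b in h]);A=np.c_[2*P,np.ones(len(P))];q=np.linalg.lstsq(A,(P**2).sum(1),rcond=None)[0];print(z,q[:2],np.sqrt(q[2]+q[0]**2+q[1]**2))
# rest lip circle from wrist: via plane of far arc
c=dict(np.load("pics/w13.npz"))
for (u,v) in [(325,166),(273,215),(382,215)]: print(plane(c,u,v,.01)-[.512,.147,0],np.linalg.norm((plane(c,u,v,.01)-[.512,.147,0])[:2]))
```

```text
0.167 [0.50791811 0.14579674] 0.0371374449075747
0.171 [0.50366168 0.14783737] 0.03690376903117872
[0.03494622 0.03947665 0.01      ] 0.05272233120645571
[-0.03041469  0.03859858  0.01      ] 0.049141668490916224
[ 0.04484201 -0.02864032  0.01      ] 0.053207834676865046
```

The held cap and the rest agree to within a few mm (tolerance 15 mm). I'll lower it, slowing for the end.

```bash
python3 -m handwheel '[[[0.002,0,0.03],[0,0,0]],[[0.002,0,0.03],[0,0,0]],[[0,0,0.03],[0,0,0]],[[0,0,0.03],[0,0,0]],[[0,0,0.03],[0,0,0]],[[0,0,0.03],[0,0,0]],[[0,0,0.03],[0,0,0]],[[0,0,0.02],[0,0,0]],[[0,0,0.01],[0,0,0]],[[0,0,0],[0,0,0]],[[0,0,0],[0,0,0]]]' >/dev/null; python3 st.py
python3 - <<'E'
from h import *
s=shot("scene"); crop(s,200,170,400,340,4,"s14c")
E
```

```text
yaw 48.18 pos [0.5123 0.147  0.0547] F [ 0.87 -0.41 -1.76] M [-0.034 -0.047 -0.027] gap 0.0131 tq6 -0.0 t 25.85
```

View pics/s14c.png

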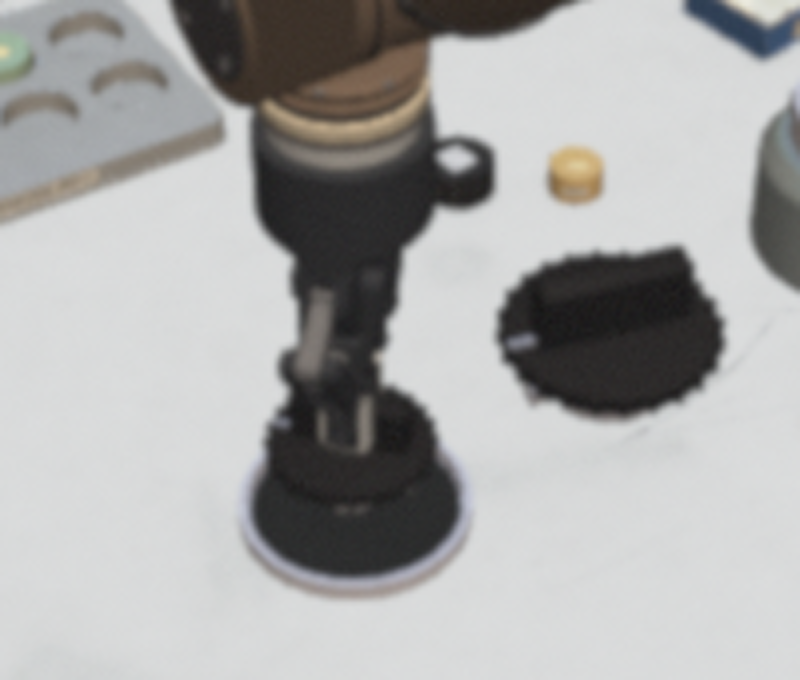

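The cap is centred over the rest and still clear of the floor. I'll take small steps down to contact, expected at a TCP height of about 0.035.

```bash
python3 -m handwheel '[[[0,0,0.008],[0,0,0]],[[0,0,0.008],[0,0,0]],[[0,0,0.008],[0,0,0]],[[0,0,0.006],[0,0,0]],[[0,0,0],[0,0,0]]]' >/dev/null; python3 st.py; python3 -m handwheel '[[[0,0,0.003],[0,0,0]],[[0,0,0.003],[0,0,0]],[[0,0,0],[0,0,0]]]' >/dev/null; python3 st.py; python3 -m handwheel '[[[0,0,0.002],[0,0,0]],[[0,0,0],[0,0,0]]]' >/dev/null; python3 st.py
```

```text
yaw 48.18 pos [0.5115 0.1469 0.0387] F [-0.83  0.51 -1.78] M [ 0.041  0.02  -0.05 ] gap 0.0124 tq6 0.0 t 26.52
yaw 48.18 pos [0.5117 0.147  0.036 ] F [-0.26  0.36 -1.48] M [ 0.01   0.003 -0.074] gap 0.0124 tq6 0.0 t 26.9
yaw 48.19 pos [0.512  0.147  0.0356] F [-2.08 -0.6   2.34] M [-0.036  0.311 -0.022] gap 0.0127 tq6 -0.012 t 27.15
```

Contact at a TCP height of 0.0356, as predicted. I'll release and rise.

```bash
python3 -m handwheel '[[[0,0,0.001],[0,0,0]],[[0,0,0],[0,0,0]],[[0,0,0],[0,0,0]],[[0,0,0],[0,0,0]],[[0,0,0],[0,0,0]]]' -0.2 20 >/dev/null; python3 st.py; python3 -m handwheel '[[[0,0,-0.01],[0,0,0]],[[0,0,-0.02],[0,0,0]],[[0,0,-0.03],[0,0,0]],[[0,0,-0.04],[0,0,0]],[[0,0,-0.05],[0,0,0]],[[0,0,-0.05],[0,0,0]],[[0,0,-0.05],[0,0,0]],[[0,0,-0.05],[0,0,0]],[[0,0,0],[0,0,0]]]' >/dev/null; python3 st.py
python3 - <<'E'
from h import *
c=shot("wrist","w15"); s=shot("scene"); crop(s,200,170,400,340,4,"s15c")
np.savez("pics/w15.npz",img=c["img"],K=c["K"],T=c["T"])
E
```

```text
yaw 48.18 pos [0.5118 0.1469 0.0346] F [ 0.13 -0.18 -0.44] M [ 0.008 -0.005  0.046] gap 0.0343 tq6 -0.0 t 27.77
yaw 48.19 pos [0.5136 0.1472 0.1883] F [ 0.33 -0.19 -0.15] M [-0.017 -0.034  0.031] gap 0.034 tq6 -0.0 t 28.9
```

View pics/w15.png

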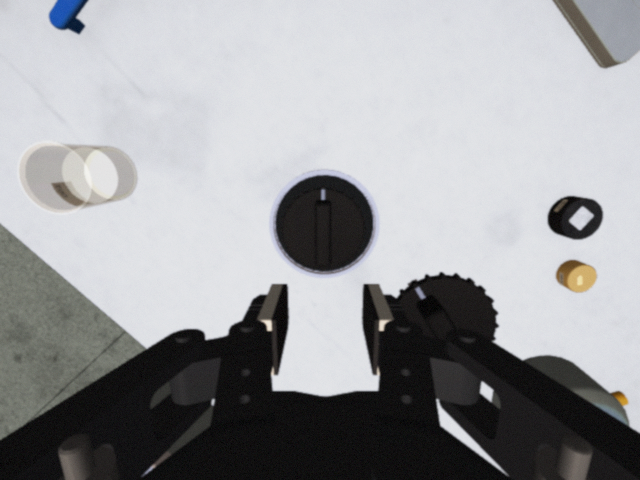

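View pics/s15c.png

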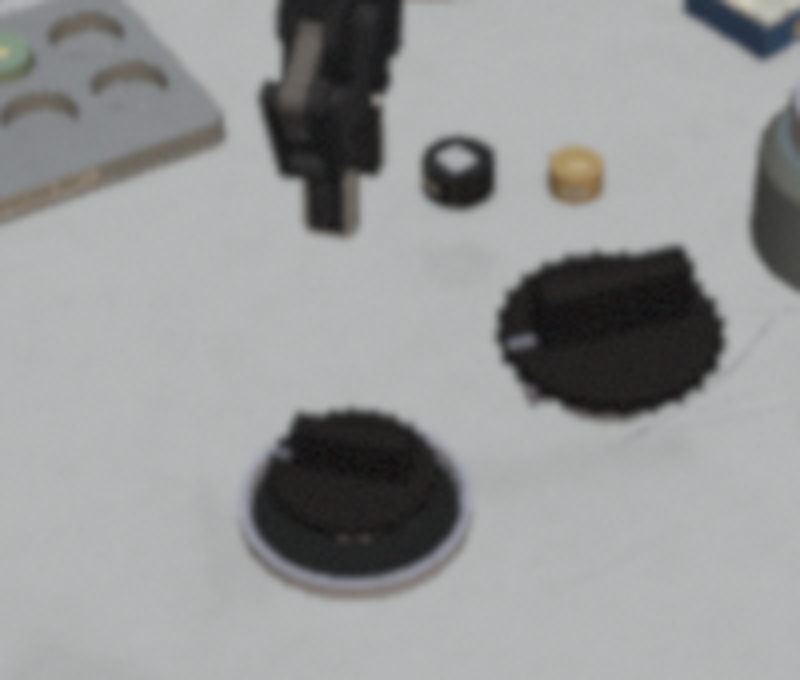

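The wrist view shows the cap upright inside the rest's lip, with its bar at (323,232). A quick numeric check, then I hand in.

Run:
```python
from h import *
c=dict(np.load("pics/w15.npz"))
a=plane(c,323,199,.056);b=plane(c,323,268,.056);print("bar mid",(a+b)/2,"len",np.linalg.norm(a-b))
L=[plane(c,u,v,.01) for u,v in [(271,222),(378,222),(325,169),(325,276)]];print("rest",np.mean(L,0),np.linalg.norm(L[0]-L[1]))
t=shot("top","t15")
for n,x,y in[("sp6",347,168),("jar",169,182),("beak",182,331)]:
    pass
from cell import finish_job
print(finish_job())
```

```text
bar mid [0.51308909 0.14885171 0.056     ] len 0.05967904860538617
rest [0.51449239 0.14795337 0.01      ] 0.1042880201224714
the job is handed in; nothing more can be done
None
```

View pics/t15.png

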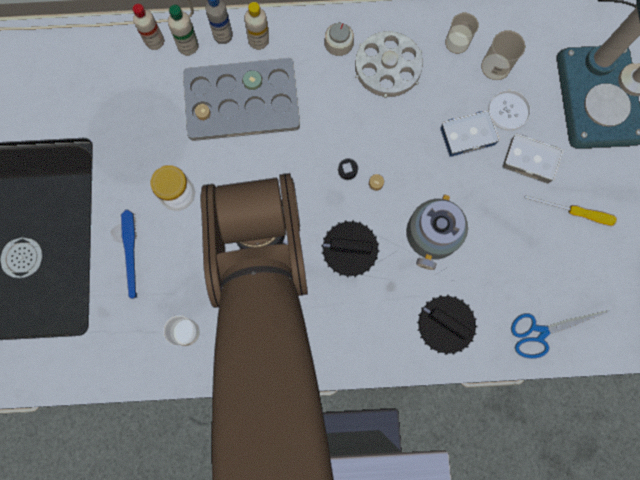

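The pot is open and the cap is standing upright in the cap rest. I handed the job in at about 29 s of the 67 s allowed; it gave no verdict.

**What I did:**
- **First stop:** I gripped the small cap's bar and turned it anticlockwise. It met the stop at a turn of about +27°. Torque reached about 0.45 N·m there, roughly 16 N at the lugs; that is an estimate, since contact force isn't measured directly.
- **Past the stop:** I backed off slightly and pressed the cap down about 5–6 mm, holding 12–13 N. It turned past the stop with almost no torque, on to about +70°.
- **Lift and place:** I lifted the cap clear and set it down on the rest with light contact, a few newtons.

**Last checks:**
- The cap's bar is centred about 2 mm from the middle of the rest.
- Contact came at the expected height, and the cap looks upright in both views.
- The bystanders and the two larger caps look unmoved in the top view, judged by eye only.
- The gripper is open and about 0.13 m above the cap.

**What went wrong on the way:**
- **First press too deep:** I miscounted and commanded 7 mm, the limit. The pads slid about 5 mm along the bar, with about 11 N of side force and about 14 N of vertical force at most in the readings between moves. I released, re-gripped and pressed again in small steps.
- **Rubbing during the lift:** there was about 7 N of side force in the neck, which I relieved by shifting the tool sideways.

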